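# Set the microscope lamp's selector, then switch the lamp on

## Robot

A 6-joint arm with a two-finger parallel gripper is mounted at the origin on the work surface. World frame = base frame: x ahead of the robot, y to its left, z up, the work surface at z = 0. Lengths are in m, angles in degrees, forces in N, time in s.
With the tool pointing down it reaches from about 0.4 to 0.825 m from the base axis. Payload 7 kg.
Tool frame: the origin (TCP) lies midway between the tips of the shut fingers; the grasp point (between the pads) lies 19 mm behind it; z points along the fingers, y is the direction in which the jaws open and shut (so a half turn about z gives the same grasp; the last joint's range is limited). The gripper opens to 88 mm and grips with 3 to 60 N. Pads are 19 mm wide; open, the fingers measure 130 mm over their backs; the gripper's body (78 mm by 193 mm) begins 47 mm behind the grasp point.
Start: joints at [-52.363, 20.546, 0.682, 0, -70.136, -16.507], TCP at [0.243, -0.63, 0.227] pointing down, gripper open.
Joint ranges: [-176.03, 176.03], [-82.01, 121.73], [-58.28, 71.71], [-173.87, 95.51], [-174.79, -0.11], [-173.66, 173.66]. Speed limits (degrees/s): [136.94, 136.94, 172.46, 180, 180, 180].

## Interface

Orientations are given as [roll, pitch, yaw] about the fixed x, y, z axes, in that order (R = Rz(yaw) Ry(pitch) Rx(roll)).
In Python, from plant import ctrl, snapshot gives the robot as it stands.
- The arm moves only by the shell command python3 -m pendant 'ROWS'. ROWS is JSON, a list of rows, each a list of 7 numbers: the shift along the tool's x, y, z in m, then the turn, a rotation vector about the tool's x, y, z in rad, then the opening, from -1 (shut) to 1 (fully open), so that 0 is half open. In form: [[x, y, z, ax, ay, az, jaw], ...]. A call has 1 to 12 rows; each row is the pose to reach, as a shift and turn from the pose commanded when the call began, along the tool's axes at that moment; what a row does not reach only later rows make up. A row lasts 1/8 s, in which the tool goes at most 62.5 mm and 10.7 degrees, less where a joint would pass 70% of its speed; a pose out of reach is approached as far as the arm can. A call with a gripper value outside its range is refused whole. The fingers move at their own pace and stop on an object; the grip force is fixed at half the most. Time passes only in rows, so rows that repeat a pose let the fingers close. It gives the time, the measured TCP pose, the force and the opening at its end, in the units of the state.
- ctrl.get_obs(): the state, without advancing time (a new reading comes with each control period).
- snapshot(name): name is "scene" or "top" or "wrist"; returns a dict with "image" (384x512x3 uint8, blue, green, red), "mtx" (3x3 intrinsics, pixels), "eye" and "attitude" of the camera in the world; the wrist camera has in their place "tool_from_camera" (4x4, takes a point from camera to tool coordinates, whose origin is the TCP and whose axes are the flange's). Camera axes: x right, y up, looking along -z (the intrinsics and any distortion apply to the point x, -y, -z); pixel columns grow to the right and rows downward; lengths in m; the calibration is good to about 2 mm. A picture is of the moment at which its call begins: read the wrist's pose just before it. There is no depth.
- ctrl.close_job(): hands the job in, once; it reports no verdict.
The state is a dict: "clock": time; "joint_pos": joint angles; "qvel": joint speeds; "tau": joint torques, N m; "tool_pos": TCP position; "orientation": TCP orientation; "force": force on the tool from outside, world axes, zero at the start; "moment": the same for the moment, N m; "opening": finger opening in m.
Only numpy, scipy, OpenCV 4.12 (cv2) and the standard library are available. Lean on these libraries where they do the work, as an engineer would, in place of code of your own. Each camera call takes 0.05 s, during which the arm holds its last target.

## Task

Two light controllers stand on the bench. On the one with the blue knob, turn the knob clockwise through its clicks until its white pointer rests at the green mark and let go of it; only then press that same controller's orange button right down and release it. Leave the grey knob of the other controller as it is.

Things in the scene. Friction and masses are not known exactly. Their poses are not given: they have to be found in the camera images.
- blue_dial (a joint): blue knob's angle, rad, growing clockwise seen from above. Seven rest positions (clicks) 0.449 rad (25.7 deg) apart, from 0 to 2.693 (end stops); bumps of about 0.12 N m half-way between; let go, it springs into the nearest. Green mark: the fifth position, 1.795. It starts one to three clicks anticlockwise of green: turn it clockwise, at most 1.5 rad in all, one grasp is enough.
- blue_dial_grip (a point): where to grip the blue knob: on its axis, 34 mm above the panel. Knob: round skirt 64 mm across, up to 10 mm above the panel, with an upright bar 58 mm long, 16 mm thick, top 44 mm above the panel; pinch the bar across the 16 mm. x runs along the bar to the end with the white pointer stripe, z up; turns with the knob. Six small white dots and a larger green one lie 51 mm round the axis.
- lamp_button_top (a point): centre of the top of the round orange push button (34 mm across) beside the blue knob, 122 mm from its axis, 22 mm above the panel. It goes straight down 6 mm against a spring, about 5 N when fully down, and comes up when released; press it with closed fingertips. Controller: cream case 170 x 240 mm, fixed, dark level panel 61 mm above the bench.
- grey_dial_pointer (a point): pointer tip of the grey knob on the other, otherwise identical controller (29 mm from the knob's axis, at the top edge of its bar, 44 mm above its panel): a bystander that must not be turned.

How it is judged:
By the outcome, as a careful person would: the job done as asked, in the order asked, and still so for the second after the job is handed in, with the robot touching nothing.
It also fails if it takes over 40 s, if anything falls off the work surface, if the arm or the gripper's body presses on something with over 40 N, if the wrist force passes 120 N, or if a joint passes its speed limit or range.

## Working session

There is one attempt and no reset: what is moved stays moved. The work goes in short steps, Python scripts to look and compute and a shell command to move; the robot and the scene stay as the last step left them, time stands still between calls to the robot, and variables do not carry over. Pictures are saved under pics/ and viewed, and the job is handed in when it is done.

```bash
mkdir -p pics; ls; python3 - <<'E'
from plant import ctrl, snapshot
import cv2
print(ctrl.get_obs())
for n in("scene","top","wrist"):
    s=snapshot(n); cv2.imwrite(f"pics/{n}0.png",s["image"]); print(n,{k:v for k,v in s.items() if k!="image"})
E
```

```text
pics
{'clock': 0.0, 'joint_pos': array([-5.23632255e+01,  2.05919126e+01,  6.33044961e-01, -2.07347941e-02,
       -7.01358532e+01, -1.65079342e+01]), 'qvel': array([ 0.00280621,  0.03851051,  0.01606256,  0.10144236,  0.04507913,
       -0.09029425]), 'tau': array([ 2.14296539e-03, -5.82722032e+01,  2.93049413e+01,  6.99694008e+00,
        6.69937843e-03, -1.22665606e-04]), 'tool_pos': array([ 0.2431225 , -0.62916117,  0.22560983]), 'orientation': array([ 1.79903644e+02, -8.22900519e-03, -1.58878214e+02]), 'force': array([-0.11476446, -0.51470628,  0.2571405 ]), 'moment': array([0.04516719, 0.01918929, 0.0054516 ]), 'opening': 0.08787772659634695}
scene {'mtx': array([[490.76914243,   0.        , 255.09350923],
       [  0.        , 490.76914243, 187.49160653],
       [  0.        ,   0.        ,   1.        ]]), 'eye': array([0.934034  , 0.48338814, 0.96591305]), 'attitude': array([ 36.00846162,   0.22653017, 139.8647982 ])}
top {'mtx': array([[401.41453433,   0.        , 260.1613314 ],
       [  0.        , 401.41453433, 190.26640901],
       [  0.        ,   0.        ,   1.        ]]), 'eye': array([0.46856274, 0.02202723, 1.06270241]), 'attitude': array([  4.60766326,   0.41585164, -89.69461207])}
wrist {'mtx': array([[307.28317644,   0.        , 250.18840778],
       [  0.        , 307.28317644, 189.20572566],
       [  0.        ,   0.        ,   1.        ]]), 'tool_from_camera': array([[-2.14079307e-04,  9.54778008e-01,  2.97319540e-01,
         8.01906374e-02],
       [ 9.99999940e-01,  1.23149057e-04,  3.24564215e-04,
        -4.80861997e-06],
       [ 2.73272154e-04,  2.97319592e-01, -9.54777977e-01,
        -1.58261803e-01],
       [ 0.00000000e+00,  0.00000000e+00,  0.00000000e+00,
         1.00000000e+00]])}
```

View pics/top0.png

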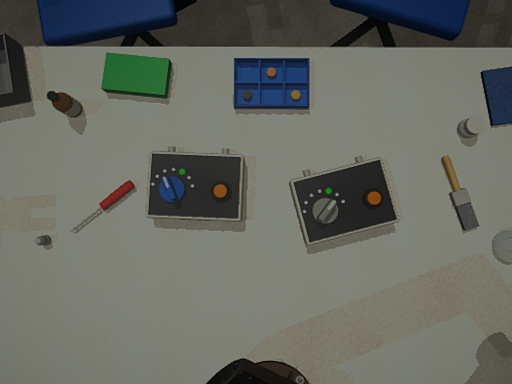

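View pics/scene0.png

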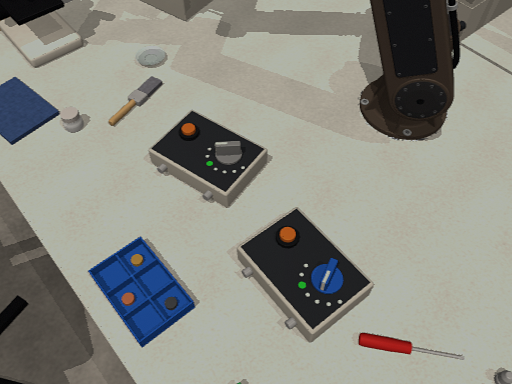

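```bash
cat > h.py <<'E'
import numpy as np
from scipy.spatial.transform import Rotation as R
def Rm(a): return R.from_euler('xyz',a,degrees=True).as_matrix()
def cam(s,obs=None):
    if 'eye' in s: return Rm(s['attitude']),np.array(s['eye'])
    T=s['tool_from_camera']; Rt=Rm(obs['orientation'])
    return Rt@T[:3,:3], Rt@T[:3,3]+obs['tool_pos']
def pix2z(s,uv,z,obs=None):
    A,e=cam(s,obs);K=s['mtx']
    d=A@np.array([(uv[0]-K[0,2])/K[0,0],-(uv[1]-K[1,2])/K[1,1],-1])
    return e+d*(z-e[2])/d[2]
def proj(s,p,obs=None):
    A,e=cam(s,obs);K=s['mtx'];c=A.T@(np.array(p)-e)
    return K[0,2]+K[0,0]*c[0]/-c[2],K[1,2]-K[1,1]*c[1]/-c[2]
E
python3 - <<'E'
import cv2
i=cv2.imread('pics/top0.png')[140:235,135:255]; cv2.imwrite('pics/top0c.png',cv2.resize(i,None,fx=6,fy=6,interpolation=cv2.INTER_CUBIC))
i=cv2.imread('pics/scene0.png')[200:345,230:380]; cv2.imwrite('pics/scene0c.png',cv2.resize(i,None,fx=4,fy=4,interpolation=cv2.INTER_CUBIC))
E
```

```text
(no output)
```

View pics/top0c.png

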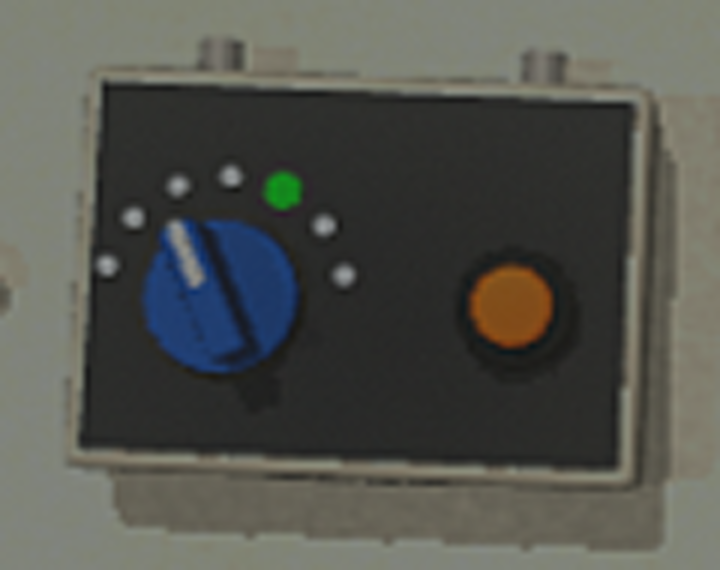

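View pics/scene0c.png

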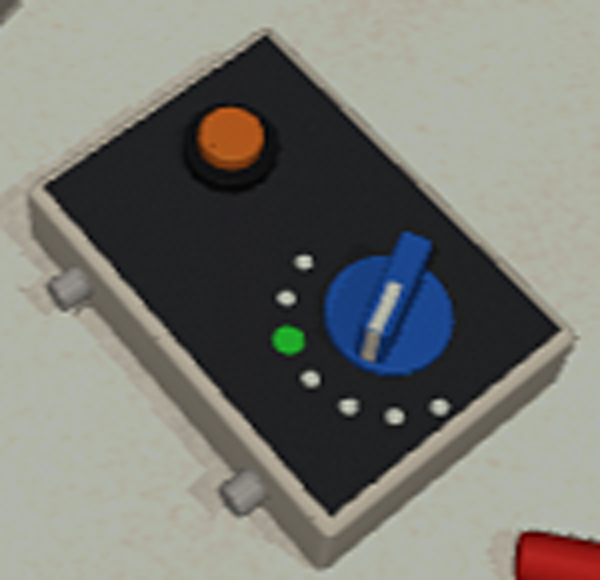

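```bash
cat > m.py <<'E'
from h import *
from plant import ctrl, snapshot
from scipy.optimize import least_squares
def run(s,D,S,B,obs=None):
    P=np.array([pix2z(s,d,0.061,obs)[:2] for d in D])
    k=np.arange(7)*0.4488
    f=lambda q:(P-(q[:2]+0.051*np.c_[np.cos(q[2]-k),np.sin(q[2]-k)])).ravel()
    r=least_squares(f,[*P.mean(0),np.arctan2(*(P[0]-P.mean(0))[::-1])])
    c=r.x; print('centre',c[:2],'dot0 dir deg',np.degrees(c[2]),'res mm',np.abs(r.fun).max()*1e3, 'green dir',np.degrees(c[2]-1.795))
    if S is not None:
        a=[pix2z(s,p,0.105,obs)[:2] for p in S]
        v=a[1]-a[0]; th=np.arctan2(v[1],v[0]); w=a[1]-c[:2]; t2=np.arctan2(w[1],w[0])
        print('stripe',a,'dir',np.degrees(th),np.degrees(t2),'dial',c[2]-th,c[2]-t2, 'tip r',np.hypot(*w))
    if B is not None:
        b=pix2z(s,B,0.083,obs)[:2]; print('button',b,'dist',np.hypot(*(b-c[:2])))
E
python3 - <<'E'
from m import *
g=lambda L,f,o:[((u+.5)/f-.5+o[0],(v+.5)/f-.5+o[1]) for u,v in L]
s=snapshot('top');f=lambda L:g(L,6,(135,140))
run(s,f([(107,266),(133,218),(178,186),(231,176),(283,190),(324,225),(343,275)]),f([(195,283),(175,225)]),f([(511,306)])[0])
s=snapshot('scene');f=lambda L:g(L,4,(230,200))
run(s,f([(440,407),(394,416),(348,406),(310,379),(288,340),(286,298),(303,262)]),f([(394,285),(371,333)]),f([(231,138)])[0])
E
```

```text
centre [0.55110849 0.2511176 ] dot0 dir deg 75.16367879322375 res mm 0.41560354730790783 green dir -27.68224543275901
stripe [array([0.55311509, 0.25276604]), array([0.57640743, 0.2613534 ])] dir 20.237782934519117 22.027947542009702 dial 0.958637727341914 0.9273934607885315 tip r 0.027291171340346372
button [0.54623376 0.12857372] dist 0.12264080691096167
centre [0.55117788 0.24487775] dot0 dir deg 75.12181550648887 res mm 0.45634542452338556 green dir -27.7241087194939
stripe [array([0.55404651, 0.24597258]), array([0.58021227, 0.25667616])] dir 22.247909108769147 22.11484849494542 dial 0.9228237550315035 0.9251461008474522 tip r 0.03134004555610902
button [0.54915916 0.12564169] dist 0.1192531404357381
```

```bash
cat > go.py <<'E'
from h import *
from plant import ctrl
import sys
o=ctrl.get_obs()
def go(p,yaw):
    A=Rm(o['orientation']); d=A.T@(np.array(p)-o['tool_pos'])
    rv=R.from_matrix(A.T@Rm([180,0,yaw])).as_rotvec()
    print('now',o['clock'],o['tool_pos'],o['orientation'],'j6',o['joint_pos'][5]); print('shift',d.round(4),'turn',rv.round(4))
a=list(map(float,sys.argv[1:])); go(a[:3],a[3])
E
python3 go.py .551 .248 .23 -156.3
```

```text
now 0.25 [ 0.24322762 -0.62940479  0.22610659] [ 1.79954159e+02 -5.59900934e-03 -1.58872525e+02] j6 -16.50764869610437
shift [-0.6033  0.7075 -0.0034] turn [ 0.0008 -0.0001 -0.0449]
```

```bash
python3 -m pendant '[[-0.603,0.7075,-0.003,0,0,-0.045,1],[-0.603,0.7075,-0.003,0,0,-0.045,1],[-0.603,0.7075,-0.003,0,0,-0.045,1],[-0.603,0.7075,-0.003,0,0,-0.045,1],[-0.603,0.7075,-0.003,0,0,-0.045,1],[-0.603,0.7075,-0.003,0,0,-0.045,1],[-0.603,0.7075,-0.003,0,0,-0.045,1],[-0.603,0.7075,-0.003,0,0,-0.045,1],[-0.603,0.7075,-0.003,0,0,-0.045,1],[-0.603,0.7075,-0.003,0,0,-0.045,1],[-0.603,0.7075,-0.003,0,0,-0.045,1],[-0.603,0.7075,-0.003,0,0,-0.045,1]]'; python3 go.py .551 .248 .23 -156.3
```

```text
clock: 1.75
tool_pos: [0.4916, 0.0804, 0.2294]
orientation: [180.0, 0.1, -156.3]
force: [0.7, -0.7, -0.6]
opening: 0.0877
now 1.75 [0.49158271 0.08039747 0.22938178] [ 1.79997178e+02  5.43980947e-02 -1.56258760e+02] j6 -98.20049553778928
shift [-0.1219  0.1295 -0.0005] turn [0.     0.0009 0.0007]
```

```bash
python3 -m pendant '[[-0.122,0.1295,-0.0005,0,0,0,1],[-0.122,0.1295,-0.0005,0,0,0,1],[-0.122,0.1295,-0.0005,0,0,0,1],[-0.122,0.1295,-0.0005,0,0,0,1],[-0.122,0.1295,-0.0005,0,0,0,1]]'; python3 - <<'E'
from m import *
import cv2
o=ctrl.get_obs();print(o['joint_pos'],o['tool_pos'],o['orientation'])
s=snapshot('wrist');cv2.imwrite('pics/w1.png',s['image'])
E
```

```text
clock: 2.38
tool_pos: [0.5506, 0.2457, 0.229]
orientation: [-180.0, -0.1, -156.3]
force: [0.1, -0.1, 0.7]
opening: 0.0876
[ 4.25961931e+01  1.37708039e+01 -8.54926213e+00 -6.82611576e-03
 -6.77440616e+01 -1.08859194e+02] [0.55059384 0.24573857 0.22897945] [-1.79985247e+02 -6.27263827e-02 -1.56265598e+02]
```

View pics/w1.png

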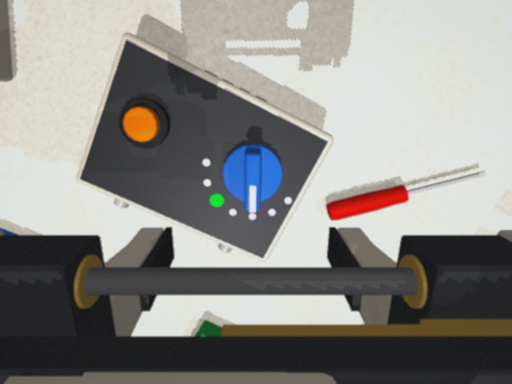

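```bash
python3 - <<'E'
import cv2
i=cv2.imread('pics/w1.png')[90:230,110:310]; cv2.imwrite('pics/w1c.png',cv2.resize(i,None,fx=4,fy=4,interpolation=cv2.INTER_CUBIC))
E
```

```text
(no output)
```

View pics/w1c.png

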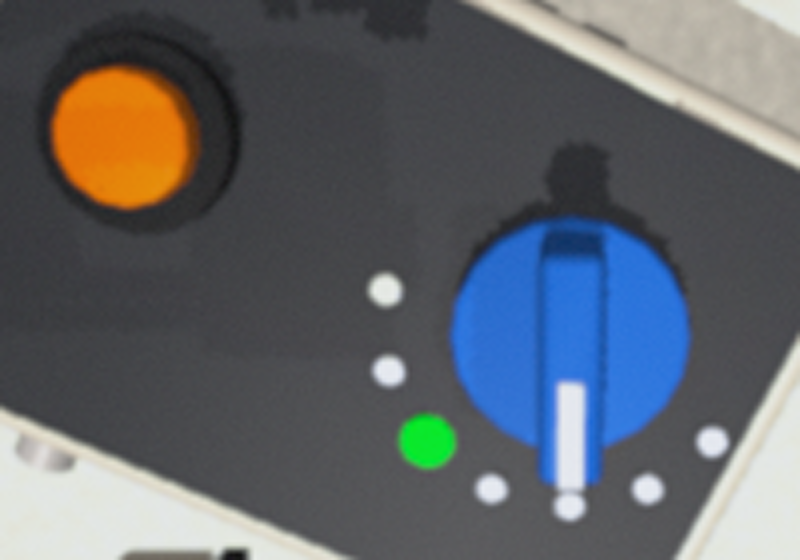

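The wrist view shows the blue pointer at the third dot, the green dot at crop (428,442), and the orange button top at about (122,137).

```bash
python3 - <<'E'
from m import *
g=lambda L:[((u+.5)/4-.5+110,(v+.5)/4-.5+90) for u,v in L]
o=ctrl.get_obs();print(o['tool_pos'])
s=snapshot('wrist')
run(s,g([(713,442),(648,489),(569,507),(491,489),(428,442),(389,371),(386,290)]),g([(571,383),(570,487)]),g([(121,137)])[0],o)
E
python3 go.py .551 .248 .23 -156.3
```

```text
[0.55057774 0.24521805 0.22936654]
centre [0.55207002 0.24805108] dot0 dir deg 74.9651343872352 res mm 0.4829456213726324 green dir -27.88078983874757
stripe [array([0.55336165, 0.24858168]), array([0.57791244, 0.25914482])] dir 23.280104735909756 23.2330668330492 dial 0.9020739414065257 0.9028949076846756 tip r 0.028122972210539138
button [0.5461507 0.1257799] dist 0.1224143794953783
now 2.475 [0.55064194 0.24491811 0.22964831] [ 1.79998446e+02 -3.84075411e-03 -1.56326355e+02] j6 -108.85997796661333
shift [-0.0016  0.0027 -0.0004] turn [ 0.     -0.0001 -0.0005]
```

```bash
python3 go.py .552 .248 .078 -156.5; python3 -m pendant '[[-0.002,0.003,0.05,0,0,0,1],[-0.002,0.003,0.1,0,0,0,1],[-0.002,0.003,0.13,0,0,0,1],[-0.002,0.003,0.1515,0,0,0,1],[-0.002,0.003,0.1515,0,0,0,1],[-0.002,0.003,0.1515,0,0,0,1]]'; python3 go.py .552 .248 .078 -156.5;  python3 - <<'E'
from m import *
import cv2
s=snapshot('wrist');cv2.imwrite('pics/w2.png',s['image'])
E
```

```text
now 2.475 [0.55064194 0.24491811 0.22964831] [ 1.79998446e+02 -3.84075411e-03 -1.56326355e+02] j6 -108.85997796661333
shift [-0.0025  0.0023  0.1516] turn [ 0.     -0.0001  0.003 ]
clock: 3.22
tool_pos: [0.5522, 0.2492, 0.0794]
orientation: [180.0, 0.1, -156.3]
force: [0.6, 0.5, 0.9]
opening: 0.0874
now 3.225 [0.55223919 0.24919401 0.07939179] [ 1.79986707e+02  9.82963780e-02 -1.56316736e+02] j6 -109.08917123145987
shift [ 0.0007 -0.001   0.0014] turn [0.0002 0.0017 0.0032]
```

View pics/w2.png

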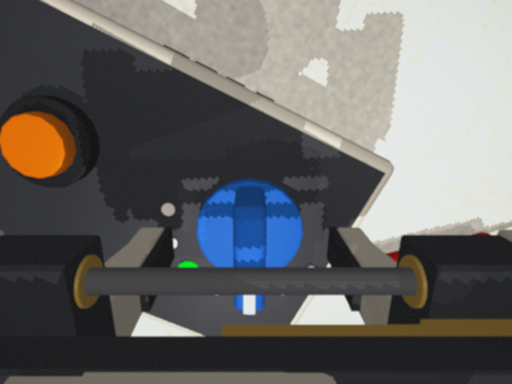

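The bar (columns 234–267) is centred between the jaws (172–328), so I'll close on it.

```bash
python3 -m pendant '[[0,0,0.001,0,0,0,-1],[0,0,0.001,0,0,0,-1],[0,0,0.001,0,0,0,-1],[0,0,0.001,0,0,0,-1],[0,0,0.001,0,0,0,-1],[0,0,0.001,0,0,0,-1],[0,0,0.001,0,0,0,-1],[0,0,0.001,0,0,0,-1]]'; python3 go.py .552 .248 .078 152.3
```

```text
clock: 4.28
tool_pos: [0.5519, 0.2486, 0.077]
orientation: [-179.9, -0.0, -156.3]
force: [1.4, -2.4, -1.8]
opening: 0.0162
now 4.275 [0.55194039 0.24856257 0.0769864 ] [-1.79921877e+02 -1.95609116e-02 -1.56273631e+02] j6 -109.09296141076703
shift [ 0.0002 -0.0005 -0.001 ] turn [-1.400e-03  3.000e-04  8.976e-01]
```

```bash
python3 -m pendant '[[0,0,0,0,0,0.09,-1],[0,0,0,0,0,0.18,-1],[0,0,0,0,0,0.27,-1],[0,0,0,0,0,0.36,-1],[0,0,0,0,0,0.45,-1],[0,0,0,0,0,0.54,-1],[0,0,0,0,0,0.63,-1],[0,0,0,0,0,0.72,-1],[0,0,0,0,0,0.81,-1],[0,0,0,0,0,0.91,-1],[0,0,0,0,0,0.91,-1],[0,0,0,0,0,0.91,-1]]'; python3 - <<'E'
from m import *
import cv2
o=ctrl.get_obs();print(o['joint_pos'],o['moment'],o['force'])
s=snapshot('wrist');cv2.imwrite('pics/w3.png',s['image'])
E
```

```text
clock: 5.78
tool_pos: [0.5518, 0.2474, 0.077]
orientation: [-179.9, 0.1, 151.6]
force: [3.9, -7.7, 0.8]
opening: 0.0157
[ 4.27022697e+01  2.17449967e+01 -1.90488553e+01  1.22225181e-01
 -4.93212911e+01 -1.61231508e+02] [-2.87390135 -1.5298357   0.02540551] [ 3.90457986 -7.69992167  0.77045858]
```

View pics/w3.png

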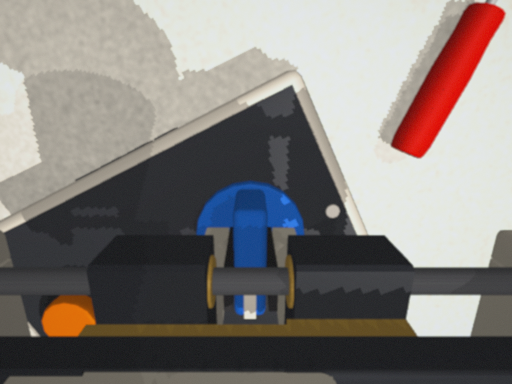

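The bar turned with the jaws and is still aligned with them at 151.6°. Next I'll open and rise straight up.

```bash
python3 -m pendant '[[0,0,0,0,0,0,1],[0,0,0,0,0,0,1],[0,0,0,0,0,0,1],[0,0,0,0,0,0,1],[0,0,0,0,0,0,1],[0,0,-0.05,0,0,0,1],[0,0,-0.1,0,0,0,1],[0,0,-0.15,0,0,0,1],[0,0,-0.15,0,0,0,1],[0,0,-0.15,0,0,0,1]]'; python3 - <<'E'
from m import *
import cv2
o=ctrl.get_obs();print(o['joint_pos'],o['tool_pos'],o['orientation'])
s=snapshot('wrist');cv2.imwrite('pics/w4.png',s['image'])
i=s['image'][60:260,80:340]; cv2.imwrite('pics/w4c.png',cv2.resize(i,None,fx=3,fy=3,interpolation=cv2.INTER_CUBIC))
E
```

```text
clock: 7.08
tool_pos: [0.5512, 0.2493, 0.2268]
orientation: [180.0, -0.0, 151.6]
force: [-0.6, 0.1, 0.3]
opening: 0.0877
[ 4.28031638e+01  1.40046602e+01 -8.51961897e+00 -2.86715993e-02
 -6.74657418e+01 -1.61229814e+02] [0.55123677 0.24932811 0.22679494] [ 1.79982032e+02 -2.18657707e-02  1.51562368e+02]
```

View pics/w4c.png

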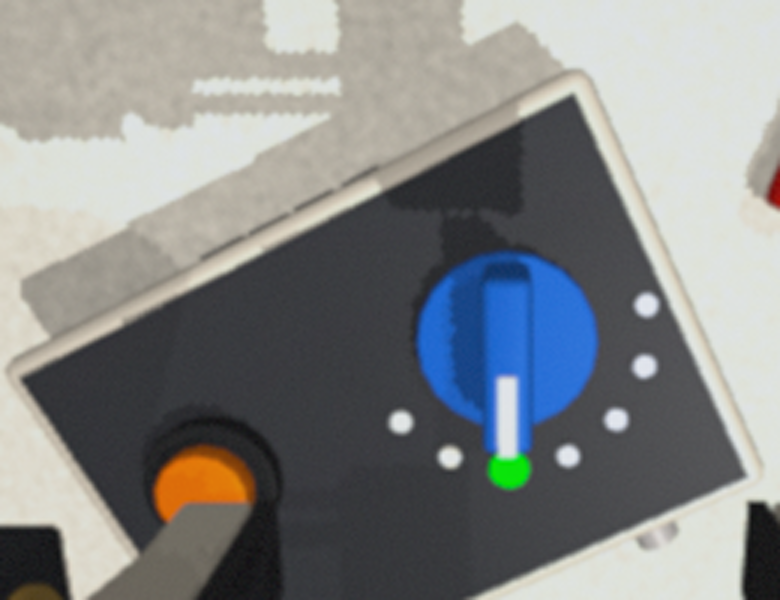

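The white pointer points straight at the green dot (crop 508,470), and the knob is released. Next is the button.

```bash
python3 go.py .5465 .126 .12 180
```

```text
now 7.125 [0.55100827 0.24911694 0.22603894] [-1.79938038e+02 -4.83355652e-02  1.51561848e+02] j6 -161.23100611563382
shift [-0.0548 -0.1103  0.1061] turn [-0.0008 -0.0011 -0.4963]
```

```bash
python3 -m pendant '[[-0.025,-0.05,0,0,0,-0.17,-1],[-0.05,-0.1,0,0,0,-0.34,-1],[-0.055,-0.11,0.01,0,0,-0.496,-1],[-0.055,-0.11,0.04,0,0,-0.496,-1],[-0.055,-0.11,0.08,0,0,-0.496,-1],[-0.055,-0.11,0.106,0,0,-0.496,-1],[-0.055,-0.11,0.106,0,0,-0.496,-1],[-0.055,-0.11,0.106,0,0,-0.496,-1],[-0.055,-0.11,0.106,0,0,-0.496,-1]]'; python3 go.py .5465 .126 .0755 180;python3 - <<'E'
from m import *
import cv2
o=ctrl.get_obs()
s=snapshot('wrist');cv2.imwrite('pics/w5.png',s['image'])
print(proj(s,[.5465,.126,.083],o),proj(s,o['tool_pos'],o))
E
```

```text
clock: 8.25
tool_pos: [0.5482, 0.1268, 0.1221]
orientation: [180.0, 0.1, -180.0]
force: [0.3, 0.6, 0.1]
opening: 0.0038
now 8.25 [0.54823834 0.12682863 0.12211873] [ 1.79956020e+02  9.34859032e-02 -1.79994482e+02] j6 -122.96898302745781
shift [ 0.0018 -0.0009  0.0466] turn [0.0008 0.0016 0.0001]
(np.float64(248.78132451921988), np.float64(212.67053298727183)) (np.float64(249.99352612584713), np.float64(241.05863466968725))
```

View pics/w5.png

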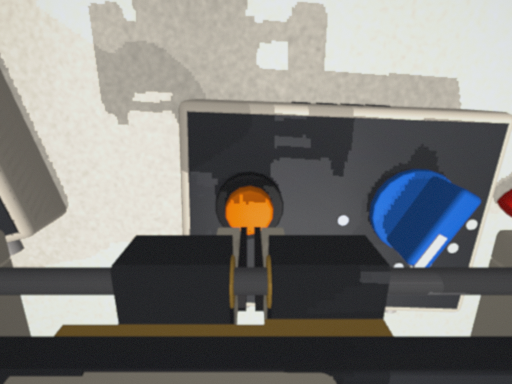

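The button centre is at about (249,211), against a predicted (249,213), and the tips are shut above it. Pressing now.

```bash
python3 -m pendant '[[0.001,-0.001,0.02,0,0,0,-1],[0.001,-0.001,0.035,0,0,0,-1],[0.001,-0.001,0.041,0,0,0,-1],[0.001,-0.001,0.044,0,0,0,-1],[0.001,-0.001,0.046,0,0,0,-1],[0.001,-0.001,0.046,0,0,0,-1],[0.001,-0.001,0.046,0,0,0,-1]]'; python3 - <<'E'
from plant import ctrl
o=ctrl.get_obs();print(o['tool_pos'],o['force'],o['moment'])
E
```

```text
clock: 9.18
tool_pos: [0.5465, 0.1254, 0.0775]
orientation: [-180.0, 0.0, -180.0]
force: [-10.2, 0.3, 22.2]
opening: 0.0005
[0.5464977  0.12539312 0.07750297] [-10.18897345   0.33216191  22.191735  ] [-0.10182768  3.8980005  -0.02345321]
```

```bash
python3 - <<'E'
from m import *
import cv2
for n in('wrist','scene'):
    s=snapshot(n); i=s['image'][120:300,150:350] if n=='wrist' else s['image'][180:300,230:380]
    cv2.imwrite(f'pics/p_{n}.png',cv2.resize(i,None,fx=4,fy=4,interpolation=cv2.INTER_CUBIC))
E
```

```text
(no output)
```

View pics/p_wrist.png

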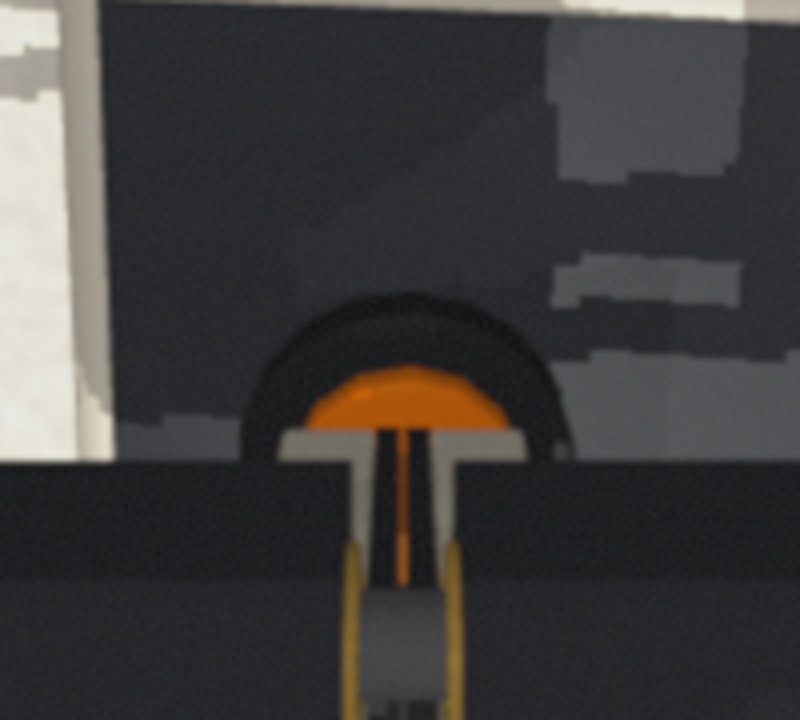

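View pics/p_scene.png

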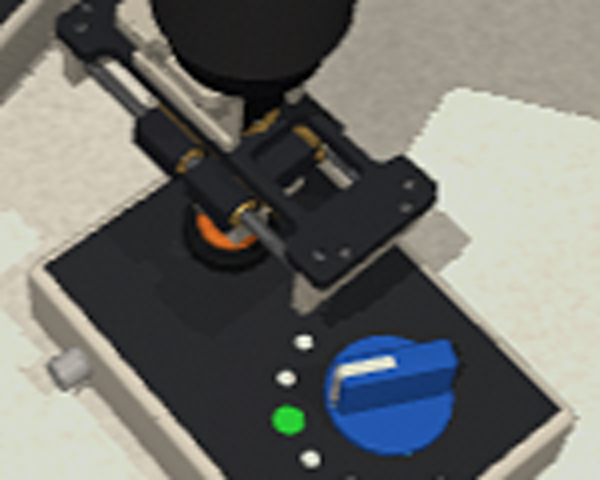

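```bash
python3 -m pendant '[[0,0,0.0005,0,0,0,-1],[0,0,0.0005,0,0,0,-1],[0,0,0.0005,0,0,0,-1]]'; python3 -m pendant '[[0,0,-0.01,0,0,0,-1],[0,0,-0.04,0,0,0,-1],[0,0,-0.09,0,0,0,-1],[0,0,-0.14,0,0,0,-1],[0.05,0,-0.14,0,0,0,-1],[0.1,0,-0.14,0,0,0,-1],[0.1,0,-0.14,0,0,0,-1],[0.1,0,-0.14,0,0,0,-1]]';python3 - <<'E'
from m import *
import cv2
for n in('wrist','scene','top'):
    s=snapshot(n); cv2.imwrite(f'pics/f_{n}.png',s['image'])
i=cv2.imread('pics/f_scene.png')[80:345,140:380]
cv2.imwrite('pics/f_scenec.png',cv2.resize(i,None,fx=2.2,fy=2.2,interpolation=cv2.INTER_CUBIC))
i=cv2.imread('pics/f_top.png')[140:260,130:410]
cv2.imwrite('pics/f_topc.png',cv2.resize(i,None,fx=2.8,fy=2.8,interpolation=cv2.INTER_CUBIC))
E
```

```text
clock: 9.65
tool_pos: [0.5465, 0.1254, 0.0774]
orientation: [-180.0, 0.1, -180.0]
force: [-12.3, -0.1, 25.5]
opening: 0.0002
clock: 10.65
tool_pos: [0.4471, 0.1259, 0.2153]
orientation: [179.9, 0.1, -180.0]
force: [-0.4, -0.1, -0.1]
opening: 0.0007
```

View pics/f_scenec.png

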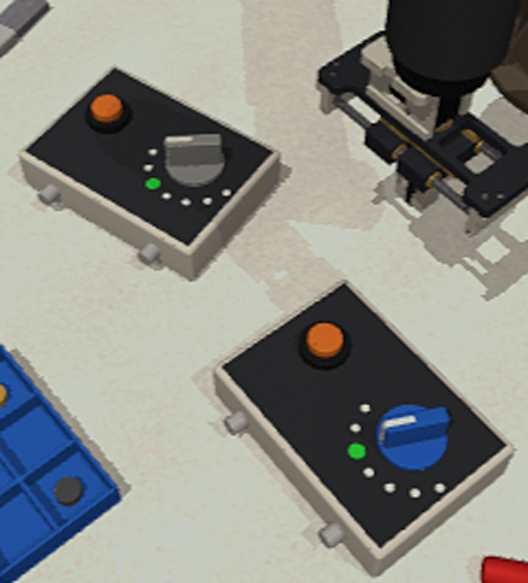

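View pics/f_wrist.png

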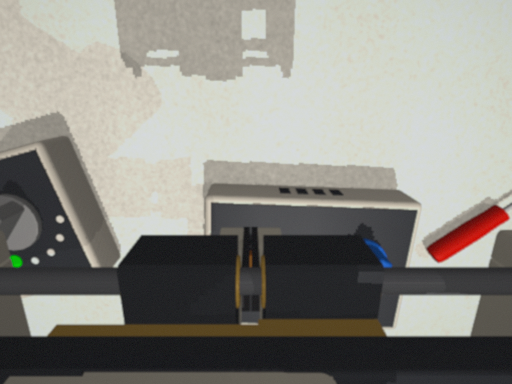

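View pics/f_topc.png

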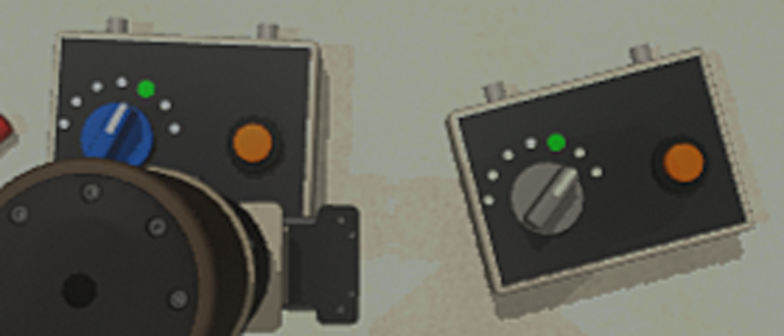

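```bash
python3 - <<'E'
from m import *
g=lambda L:[((u+.5)/2.8-.5+130,(v+.5)/2.8-.5+140) for u,v in L]
s=snapshot('top')
run(s,g([(64,124),(76,101),(97,86),(122,82),(146,89),(165,105),(174,128)]),g([(109,131),(124,105)]),None)
print(ctrl.close_job())
E
```

```text
centre [0.55110564 0.25103377] dot0 dir deg 74.93581468975557 res mm 0.5084893830636927 green dir -27.910109536227186
stripe [array([0.55382043, 0.24912003]), array([0.57628798, 0.23675219])] dir -28.831721615313395 -29.558738850227495 dial 1.8110851652062046 1.8237740096742008 tip r 0.028950188993095934
the job is handed in; nothing more can be done
None
```

The job is done and handed in at about 11 s of the 40 s allowed.

**Knob:** I gripped the blue knob by its bar and turned it two clicks clockwise, from the third position to the fifth. I then let go and rose clear. The wrist view showed the white pointer on the green dot. The last check from the top camera read the dial at 1.81–1.82 rad against 1.795, which is within my reading error.

**Button:** After that I pressed the orange button on the same controller with the closed fingertips, down to a tip height of 0.0774 m. Full travel would be 0.077 m. The upward force there was about 25 N, well over the spring's 5 N, and pushing a little further moved the tips only 0.1 mm, so I took it as fully down. I released it and moved away. The last force reading was near zero, and the pictures show the button up again.

**Other controller:** I did not touch it, and its grey knob looks the same as at the start.

**Disagreements:** The scene and top cameras disagreed by about 6 mm on the knob's y position. I used the wrist camera's value, which lay between them, and the grasp on the bar came out centred. A sideways force of 10–12 N showed while pressing, and it was gone after release.

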